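Shim up the hinged work plate

ROBOT

A 6-joint arm with a two-finger parallel gripper is mounted at the origin on a cart in front of the work surface, level with it; the furniture and walls round the work are solid. World frame = base frame: x ahead of the robot, y to its left, z up, the work surface at z = 0. Lengths are in m, angles in rad, forces in N, time in s.
With the tool pointing down it reaches from about 0.35 to 0.725 m from the base axis. Payload 6 kg.
Tool frame: the origin (TCP) lies between the finger pads; the fingertips stand 8 mm ahead of it and the grasp point (between the pads) lies 11 mm behind it; z points along the fingers, x is the direction in which the jaws open and shut, and the axes are right-handed (so a half turn about z gives the same grasp; the last joint's range is limited). The gripper opens to 85 mm and grips with 20 to 120 N. Pads are 22 mm wide; open, the fingers measure 114 mm over their backs; the gripper's body (76 mm by 85 mm) begins 54 mm behind the grasp point. The pads swing forward as they close: fully open they stand 13 mm farther back than shut.
Start: joints at [-0.953, 0.04, 0.085, 0, -1.615, -0.334], TCP at [0.168, -0.576, 0.239] pointing down, gripper open.
Joint ranges: [-2.56, 2.56], [-1.29, 2.01], [-1.08, 1.49], [-3.29, 1.98], [-2.81, -0.18], [-2.99, 2.99]. Speed limits (rad/s): [2.57, 2.57, 3.01, 3.14, 3.14, 3.14].

INTERFACE

Orientations are given as a unit quaternion [x, y, z, w].
In Python, from workcell import manip gives the robot as it stands. Calls block until the motion is done:
- manip.move_ptp(position, orientation): joint-space move of the TCP to a pose.
- manip.line_to(position, rot=None, vel=0.15, f_stop=None): straight line of the TCP; rot=None keeps the orientation; vel is the mean speed in m/s. With f_stop (N) it stops when the force on the tool has changed by that much, and returns True; else False.
- manip.set_joints(angles): joint-space move.
- manip.gripper_to(opening, strength=None): finger opening in m; strength is the grip in N (None keeps the last); returns when the fingers have stopped.
- manip.dwell(seconds).
- manip.solve_ik(position, orientation): joint angles nearest the present ones, or None.
- manip.read_state(): the state.
- manip.grab_frame(name): name is "scene" or "top" or "wrist"; returns a dict with "color" (420x560x3 uint8, red, green, blue), "range_z" (420x560 float32, m along the optical axis (not along the pixel's ray), 0 where there is no reading), "vfov" (degrees; the focal length in pixels is half the picture's height over the tangent of half this angle, whatever the lens; pixels are square), "cx", "cy" (the principal point, pixels), "rvec" (rotation vector, rad) and "tvec" (3), from world to camera coordinates, as OpenCV has them. Camera axes: x right, y down, z forward; pixel columns grow to the right and rows downward; lengths in m; the calibration is good to about 2 mm. A picture is of the moment at which its call begins.
A pose or a line that the arm cannot do raises manip.IKError and nothing moves.
- manip.hand_in(): hands the job in, once; it reports no verdict.
Trained networks look in a picture, given as the dict that the camera call returned (one of the last four; its "shot" number tells which), for a name from the list of things; names that differ only in an ending like _2 or _b are one class to them, and where a whole thing is asked for, a point or a joint stands for the part that bears it (a point fixed in the world has none). Each returns a list of dicts, best first, with "p" (0 to 1); they miss things now and then, are a little off and sometimes report something else, mostly with a low value. They report only what shows in the picture. A call takes as long as a camera call.
- manip.boxes_of(picture, name): "uv" ([column, row] in pixels, amid what is visible of it).
- manip.cut_out(picture, name): "mask" (420x560 bool, what is visible of it) and "uv" ([column, row] in pixels, amid what is visible of it).
The state is a dict: "time": time; "joint_pos": joint angles; "joint_velocities": joint speeds; "joint_torque": joint torques, N m; "ee_pos": TCP position; "tcp_rot": TCP orientation; "contact_force": force on the tool from outside, world axes, zero at the start; "wrist_torque": the same for the moment, N m; "gripper_width": finger opening in m.
Only numpy, scipy, OpenCV 4.12 (cv2) and the standard library are available. Lean on these libraries where they do the work, as an engineer would, in place of code of your own. Each camera call takes 0.05 s, during which the arm holds its last target. There are 200 camera calls.

TASK

First clear the reel of solder off the base board in front of the hinged steel work plate and leave it standing flat on the desk, clear of the board. Then take the wooden wedge by its grip block and, with it lying flat on the board, push its thin end under the plate's free front edge, between the side rails, until the edge has just lifted off its frame, by two to five millimetres and no more. Finish still gripping the wedge there with the plate resting on it; do not push or lift the plate with the robot itself, and leave the other things where they are.

Things in the scene. Friction and masses are not known exactly. Their poses are not given: they have to be found in the camera images.
- plate_frame: fixed plywood board, 10 mm thick, 160 wide (y), from x = -240 to +100 mm, with an aluminium frame on it: two side rails (inner faces at y = -61 and +61 mm, from x = -77 back, tops 16 mm above the board) and a rear crossbar; open in front. Origin: under the middle of the plate, at desk level. x axis points from the open front to the hinge at the rear, roughly away from the robot; z up
- work_plate (a joint): tilt (rad) of the steel work plate (150 x 150 x 10 mm, 0.5 to 1 kg) about the hinge at the frame's rear: 0 = lying on the side rails, grows as the front edge rises; no spring, it falls back by its weight. The front edge is 150 mm from the hinge: 0.010 is 1.5 mm of lift there, 0.033 is 5 mm
- plate_edge (a point): the lower corner of the plate's free front edge, at its middle: 80 mm in front (-x) of plate_frame's origin, 16 mm above the board (26 mm above the desk) while the plate lies on the rails; the plate's top is 26 mm above the board
- wedge_grip (a point): centre of the grip block of the loose wooden wedge (0.09 kg, at first lying on the desk): 40 long (x), 30 wide (y), 45 high; 22.5 above the wedge's underside. x axis points to the thin end. From 20 to 100 mm ahead of this point a 30 wide ramp falls evenly from 24 to 4 mm high: 1 mm of height per 4 mm of push. On the board it meets the plate's edge with the thin end 48 mm past it
- wedge_tip (a point): middle of the wedge's thin end, 2 mm above its underside; same axes as wedge_grip
- reel_mid (a point): centre of the loose reel of solder, a drum 55 mm in diameter and 35 mm high (0.22 kg) standing on its flange on the board, axis upright; this point is 17.5 mm above its underside. A short end of thin wire sticks out at one side and does not matter. The desk beside the board is partly covered by a 3 mm thick green cutting mat
- dish: small round glass dish, 62 mm wide, 10 mm high, left of the frame; a bystander. Origin: centre of its underside
- pliers: pliers with yellow grips, 102 x 50 x 11 mm, lying at the left; a bystander. Origin: under their middle

How it is judged:
By the outcome, as a careful person would: the job done as asked, in the order asked, and still so for the second after the job is handed in, while the arm keeps its last pose, push and grip.
It also fails if it takes over 51 s, if anything falls off the work surface, if the arm or the gripper's body presses on something with over 40 N, if the wrist force passes 120 N, or if a joint passes its speed limit or range.

## Working session

There is one attempt and no reset: what is moved stays moved. The work goes in short steps, each a Python script; the robot and the scene stay as the last script left them, time stands still between calls to the robot, and variables do not carry over. Pictures are saved under pics/ and viewed, about 8 in all and at most 12, crops included, and the job is handed in when it is done.

```bash
mkdir -p pics; cat > h.py <<'E'
import numpy as np, cv2
from workcell import manip
def cam(f):
    R=cv2.Rodrigues(np.array(f["rvec"],float))[0]; t=np.array(f["tvec"],float).ravel()
    return R,t,210/np.tan(np.radians(f["vfov"])/2)
def pts(f,mask):
    R,t,F=cam(f); z=f["range_z"]; v,u=np.nonzero(mask&(z>0)); d=z[v,u]
    P=np.stack([(u-f["cx"])/F*d,(v-f["cy"])/F*d,d],1)
    return (P-t)@R
def proj(f,p):
    R,t,F=cam(f); c=R@np.array(p)+t
    return c[0]/c[2]*F+f["cx"],c[1]/c[2]*F+f["cy"]
def save(f,n): cv2.imwrite("pics/"+n+".png",f["color"][:,:,::-1])
E
python3 - <<'E'
from h import *
fs={n:manip.grab_frame(n) for n in("scene","top")}
cv2.imwrite("pics/a.png",cv2.resize(np.vstack([f["color"] for f in fs.values()])[:,:,::-1],None,fx=.71,fy=.71))
save(fs["top"],"top0"); np.save("top0.npy",fs["top"],allow_pickle=True)
for n,f in fs.items():
  print(n,f["cx"],f["cy"],f["vfov"])
  for k in("plate_frame","work_plate","wedge_grip","reel_mid","dish","pliers"):
    for r in manip.cut_out(f,k)[:2]:
      P=pts(f,r["mask"]); 
      if len(P)>5: print(n,k,round(r["p"],2),np.round(r["uv"]),len(P),np.round(np.median(P,0),3),np.round(np.percentile(P,3,axis=0),3),np.round(np.percentile(P,97,axis=0),3))
E
```

```text
scene 278.7167869846558 223.34309008150083 52.33144707847297
scene plate_frame 0.63 [330. 221.] 2970 [ 0.637 -0.068  0.011] [ 0.476 -0.165  0.004] [ 0.78  -0.005  0.037]
scene plate_frame 0.41 [264. 246.] 295 [0.672 0.132 0.003] [ 0.64   0.102 -0.   ] [0.701 0.163 0.01 ]
scene wedge_grip 0.83 [302. 262.] 685 [0.497 0.163 0.018] [0.471 0.137 0.003] [0.573 0.182 0.045]
scene reel_mid 0.69 [367. 221.] 348 [ 0.535 -0.094  0.034] [ 0.52 -0.13  0.01] [ 0.569 -0.08   0.046]
scene dish 0.79 [263. 248.] 236 [0.673 0.132 0.004] [0.641 0.103 0.   ] [0.701 0.163 0.01 ]
scene pliers 0.9 [230. 320.] 421 [0.449 0.39  0.008] [ 0.407  0.371 -0.001] [0.499 0.429 0.011]
scene pliers 0.19 [264. 247.] 273 [0.672 0.131 0.004] [0.64  0.102 0.   ] [0.701 0.162 0.01 ]
top 283.7493038695683 213.11973132689863 43.09090607972569
top plate_frame 0.57 [365. 199.] 6853 [ 0.64  -0.092  0.015] [ 0.481 -0.176  0.004] [ 0.799 -0.014  0.04 ]
top wedge_grip 0.84 [271. 234.] 429 [0.53  0.16  0.019] [0.474 0.14  0.005] [0.583 0.181 0.049]
top reel_mid 0.81 [370. 235.] 373 [ 0.542 -0.105  0.044] [ 0.518 -0.13   0.01 ] [ 0.568 -0.081  0.05 ]
top reel_mid 0.68 [284. 187.] 407 [0.67  0.133 0.003] [ 0.642  0.107 -0.003] [0.697 0.16  0.011]
top dish 0.73 [281. 187.] 382 [0.67  0.134 0.003] [ 0.643  0.108 -0.003] [0.697 0.16  0.01 ]
top pliers 0.78 [186. 266.] 255 [0.455 0.388 0.008] [ 0.412  0.372 -0.001] [0.498 0.426 0.013]
```

View pics/a.png

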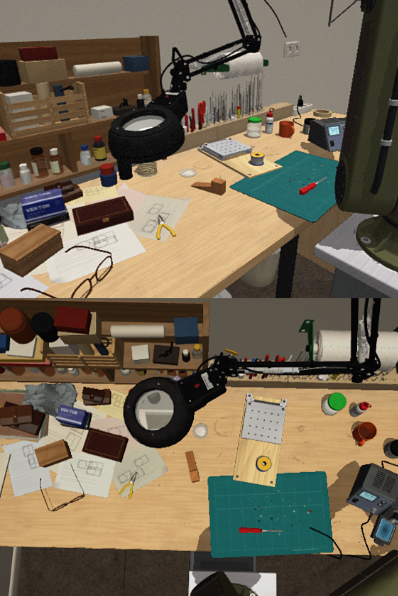

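```bash
python3 - <<'E'
from h import *
f=manip.grab_frame("top")
cv2.imwrite("pics/b.png",cv2.resize(f["color"][90:330,180:480,::-1],None,fx=2.5,fy=2.5,interpolation=cv2.INTER_CUBIC))
A=pts(f,np.ones((420,560),bool))
def rect(P,l):
    r=cv2.minAreaRect((P[:,:2]*1000).astype(np.float32)); print(l,len(P),np.round(r[0],1),np.round(r[1],1),round(r[2],2))
s=(A[:,0]>.42)&(A[:,0]<.86)&(A[:,1]<.05)&(A[:,1]>-.22)
pl=A[s&(A[:,0]>.6)&(A[:,2]>.028)&(A[:,2]<.045)]; rect(pl,"plate")
m=np.zeros((420,560),bool)
r=manip.cut_out(f,"wedge_grip")[0]; P=pts(f,r["mask"]); rect(P[P[:,2]>.006],"wedge"); rect(P[P[:,2]>.035],"block")
print(np.round(P[P[:,2]>.035].mean(0),4))
r=manip.cut_out(f,"reel_mid")[0]; P=pts(f,r["mask"]); rect(P[P[:,2]>.036],"reel"); print(cv2.minEnclosingCircle((P[P[:,2]>.036][:,:2]*1000).astype(np.float32)))
r=manip.cut_out(f,"plate_frame")[0]; P=pts(f,r["mask"]); rect(P[(P[:,2]>.004)],"board")
r=manip.cut_out(f,"work_plate"); print([ (x["p"],x["uv"]) for x in r])
# lamp: high points near work
L=A[(A[:,2]>.08)&(A[:,0]>.3)&(A[:,0]<.95)&(abs(A[:,1])<.5)]
for a in np.arange(.3,.95,.05):
  for b in np.arange(-.5,.5,.05):
    q=L[(L[:,0]>=a)&(L[:,0]<a+.05)&(L[:,1]>=b)&(L[:,1]<b+.05)]
    if len(q)>4: print("(%.2f %.2f: %.2f-%.2f)"%(a,b,q[:,2].min(),q[:,2].max()),end=" ")
E
```

```text
plate 3309 [738.8 -88.8] [257.6 233.4] 88.89
wedge 456 [530.1 160.2] [119.1  29.7] 14.41
block 172 [491.8 150. ] [39.5 28.9] 14.09
[0.4915 0.1499 0.044 ]
reel 281 [ 543.  -103.4] [49.6 50. ] 46.07
((543.0713500976562, -104.49067687988281), 27.01555061340332)
board 6563 [640.3 -96.9] [159.8 340.4] 81.81
[(0.81, [371.7, 172.8])]
(0.40 -0.50: 0.08-0.12) (0.40 -0.45: 0.08-0.11) (0.45 -0.50: 0.08-0.12) (0.45 -0.45: 0.08-0.12) (0.50 -0.50: 0.08-0.12) (0.55 0.20: 0.15-0.23) (0.55 0.25: 0.14-0.23) (0.55 0.30: 0.14-0.23) (0.60 0.15: 0.16-0.24) (0.60 0.20: 0.18-0.25) (0.60 0.25: 0.20-0.24) (0.60 0.30: 0.16-0.23) (0.60 0.35: 0.15-0.22) (0.65 0.10: 0.19-0.24) (0.65 0.15: 0.17-0.26) (0.65 0.20: 0.21-0.25) (0.65 0.25: 0.21-0.23) (0.65 0.30: 0.20-0.22) (0.65 0.35: 0.18-0.23) (0.70 -0.50: 0.08-0.13) (0.70 -0.40: 0.08-0.43) (0.70 -0.35: 0.40-0.46) (0.70 -0.30: 0.40-0.44) (0.70 0.05: 0.19-0.28) (0.70 0.10: 0.18-0.28) (0.70 0.15: 0.24-0.27) (0.70 0.20: 0.22-0.26) (0.70 0.25: 0.21-0.25) (0.70 0.30: 0.20-0.24) (0.70 0.35: 0.18-0.23) (0.75 -0.50: 0.08-0.33) (0.75 -0.45: 0.08-0.11) (0.75 -0.40: 0.08-0.10) 
[... 945 characters left out ...]
0.85 -0.00: 0.08-0.09) (0.85 0.05: 0.14-0.17) (0.85 0.10: 0.15-0.47) (0.85 0.15: 0.08-0.41) (0.85 0.20: 0.08-0.41) (0.85 0.25: 0.08-0.40) (0.85 0.30: 0.08-0.40) (0.85 0.35: 0.08-0.40) (0.85 0.40: 0.08-0.42) (0.85 0.45: 0.08-0.46) (0.90 -0.50: 0.31-0.38) (0.90 -0.45: 0.31-0.48) (0.90 -0.40: 0.31-0.50) (0.90 -0.35: 0.31-0.49) (0.90 -0.30: 0.08-0.49) (0.90 -0.25: 0.08-0.49) (0.90 -0.20: 0.08-0.49) (0.90 -0.15: 0.08-0.49) (0.90 -0.10: 0.08-0.49) (0.90 -0.05: 0.08-0.48) (0.90 -0.00: 0.08-0.48) (0.90 0.05: 0.08-0.48) (0.90 0.10: 0.08-0.48) (0.90 0.15: 0.21-0.48) (0.90 0.20: 0.21-0.48) (0.90 0.25: 0.21-0.47) (0.90 0.30: 0.21-0.47) (0.90 0.35: 0.21-0.47) (0.90 0.40: 0.21-0.47) (0.90 0.45: 0.21-0.47)
```

View pics/b.png

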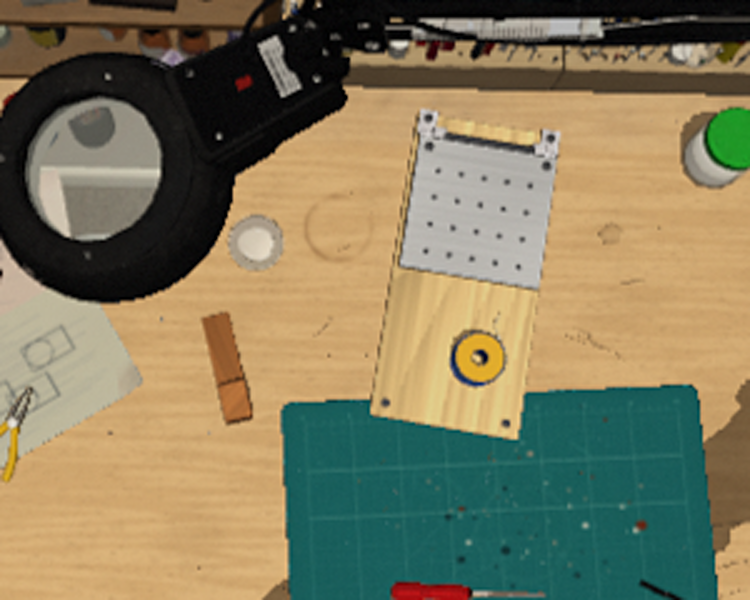

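```bash
cat >> h.py <<'E'
from scipy.spatial.transform import Rotation as Ro
def q(deg):
    a=np.radians(deg); c,s=np.cos(a),np.sin(a)
    return Ro.from_matrix(np.array([[c,s,0],[s,-c,0],[0,0,-1.]])).as_quat()
TH=-8.19; D=np.array([np.cos(np.radians(TH)),np.sin(np.radians(TH))]); E0=np.array([.6304,-.0955])
def st(l=""):
    s=manip.read_state(); print(l,"t%.2f"%s["time"],np.round(s["ee_pos"],4),"F",np.round(s["contact_force"],1),"w%.4f"%s["gripper_width"]); return s
E
python3 - <<'E'
from h import *
s=st(); print(Ro.from_quat(s["tcp_rot"]).as_matrix().round(2))
f=manip.grab_frame("top"); A=pts(f,np.ones((420,560),bool))
L=A[(A[:,2]>.1)&(A[:,0]>.4)&(A[:,0]<.8)&(A[:,1]>-.03)&(A[:,1]<.5)]
for p in((.4915,.1499),(.592,-.09)):
  d=np.hypot(*(L[:,:2]-p).T); i=d.argsort()[:3]; print(np.round(d[i],3),np.round(L[i],3))
for p,a in [((.543,-.104,.021),x) for x in(82,-98)]+[((.6,-.27,.011),x) for x in(82,-98)]+[((.4915,.15,.018),x) for x in(104.4,-75.6)]+[((.592,-.09,.028),x) for x in(82,-98)]:
  j=manip.solve_ik(p,q(a)); print(p,a,None if j is None else np.round(j,2))
E
```

```text
t0.95 [ 0.168  -0.576   0.2393] F [0.5 0.1 0.5] w0.0854
[[-0.28  0.96 -0.  ]
 [ 0.96  0.28  0.  ]
 [ 0.   -0.   -1.  ]]
[0.116 0.116 0.116] [[0.586 0.217 0.174]
 [0.591 0.21  0.176]
 [0.595 0.203 0.18 ]]
[0.186 0.187 0.189] [[ 0.768 -0.028  0.379]
 [ 0.768 -0.029  0.372]
 [ 0.77  -0.026  0.374]]
(0.543, -0.104, 0.021) 82 [ 0.17  0.   -0.36  0.   -1.21 -1.88]
(0.543, -0.104, 0.021) -98 [ 0.17  0.   -0.36  0.   -1.21  1.26]
(0.6, -0.27, 0.011) 82 [-0.12  0.28 -0.07  0.   -1.22 -1.59]
(0.6, -0.27, 0.011) -98 [-0.12  0.28 -0.07  0.   -1.22  1.55]
(0.4915, 0.15, 0.018) 104.4 [ 0.69 -0.1  -0.46  0.   -1.21 -2.01]
(0.4915, 0.15, 0.018) -75.6 [ 0.69 -0.1  -0.46  0.   -1.21  1.13]
(0.592, -0.09, 0.028) 82 [ 0.18  0.12 -0.23  0.   -1.23 -1.89]
(0.592, -0.09, 0.028) -98 [ 0.18  0.12 -0.23  0.   -1.23  1.25]
```

```bash
python3 - <<'E'
from h import *
r=(.543,-.104)
manip.move_ptp((*r,.16),q(82)); st("above")
f=manip.grab_frame("wrist"); save(f,"w1")
c=manip.cut_out(f,"reel_mid")
if c:
  P=pts(f,c[0]["mask"]); P=P[P[:,2]>.036]; print(c[0]["p"],cv2.minEnclosingCircle((P[:,:2]*1000).astype(np.float32)),np.median(P[:,2]))
print("hit",manip.line_to((*r,.023),f_stop=8)); st()
manip.gripper_to(.04,40); st("grip")
manip.line_to((*r,.10),vel=.2); st("lift")
f=manip.grab_frame("wrist"); save(f,"w2")
E
python3 -c "
import cv2,numpy as np
cv2.imwrite('pics/w12.png',np.hstack([cv2.resize(cv2.imread('pics/w%d.png'%i),(400,300)) for i in(1,2)]))"
```

```text
above t3.17 [ 0.543  -0.1046  0.1602] F [0.4 0.1 0.1] w0.0857
0.78 ((542.1373291015625, -108.52189636230469), 27.567508697509766) 0.04518605795731701
hit False
 t4.34 [ 0.5437 -0.104   0.0242] F [-1.6 -0.8 -0.2] w0.0854
grip t4.73 [ 0.5438 -0.1043  0.0245] F [-0.9 -1.3  6.7] w0.0538
lift t5.27 [ 0.5425 -0.1035  0.0989] F [ 0.5  0.4 -2.5] w0.0538
```

View pics/w12.png

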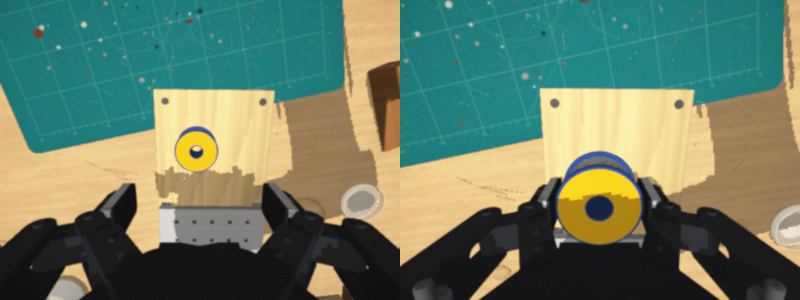

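The picture shows the reel held upright between the jaws (right half, ~(600,205)), lifted off the board. I'll place it next.

```bash
python3 - <<'E'
from h import *
r=(.6,-.27)
manip.line_to((*r,.09),vel=.25); st("over")
manip.line_to((*r,.022),vel=.15)
print("hit",manip.line_to((*r,.0135),vel=.03,f_stop=3)); s=st()
manip.gripper_to(.085); st("open")
manip.line_to((*r,.14),vel=.2)
f=manip.grab_frame("wrist"); save(f,"w3")
c=manip.cut_out(f,"reel_mid")
if c:
  P=pts(f,c[0]["mask"]); T=P[P[:,2]>.028]; print(c[0]["p"],cv2.minEnclosingCircle((T[:,:2]*1000).astype(np.float32)),np.percentile(T[:,2],[5,50,95]))
manip.move_ptp((.48,.147,.15),q(104.4))
f=manip.grab_frame("wrist"); save(f,"w4")
c=manip.cut_out(f,"wedge_grip")
if c:
  P=pts(f,c[0]["mask"]); T=P[P[:,2]>.038]; print(c[0]["p"],cv2.minAreaRect((T[:,:2]*1000).astype(np.float32)),cv2.minAreaRect((P[P[:,2]>.004][:,:2]*1000).astype(np.float32)))
st()
a=cv2.imread("pics/w3.png");b=cv2.imread("pics/w4.png"); cv2.imwrite("pics/w34.png",cv2.resize(np.hstack([a,b]),(800,300)))
E
```

```text
over t6.17 [ 0.5995 -0.2694  0.0891] F [-1.   0.3 -1.7] w0.0538
hit True
 t7.11 [ 0.6008 -0.27    0.0145] F [-0.1  0.8  4.1] w0.0540
open t7.53 [ 0.5995 -0.2696  0.0123] F [-0.3 -0.2  0.6] w0.0848
0.89 ((599.76806640625, -270.26275634765625), 27.451980590820312) [0.03391746 0.0351864  0.03628021]
0.88 ((490.30810546875, 146.89776611328125), (39.07123947143555, 29.848684310913086), 14.990017890930176) ((529.0236206054688, 157.19180297851562), (119.24945831298828, 29.964326858520508), 14.785211563110352)
 t10.12 [0.4804 0.1463 0.1499] F [-0.9  0.2  0.4] w0.0850
```

View pics/w34.png

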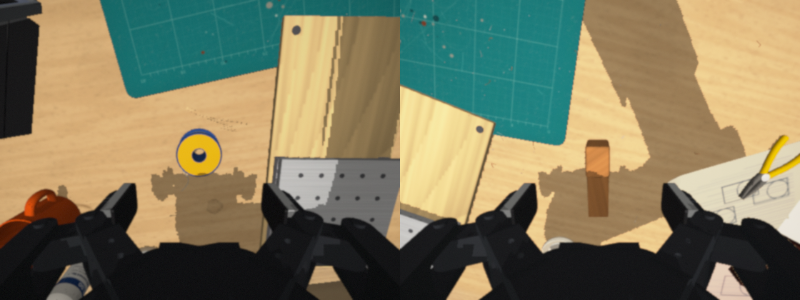

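Left half: the reel stands flat at (198,152) on bare desk, clear of the board. Right half: the wedge is at (597,178), aligned between the jaws. Next I grasp it and carry it to the board.

```bash
python3 - <<'E'
from h import *
w=(.4904,.147)
manip.line_to((*w,.15),rot=q(104.8),vel=.1)
print("hit",manip.line_to((*w,.018),f_stop=8)); st()
manip.gripper_to(.015,60); st("grip")
manip.line_to((*w,.085),vel=.15); st("lift")
g=E0+np.array([-.001,-.003])-D*.125
manip.line_to((*g,.085),rot=q(90+TH),vel=.2); st("over")
manip.dwell(.3)
f=manip.grab_frame("wrist"); save(f,"w5")
A=pts(f,np.ones((420,560),bool))
# board/plate in local coords
c=manip.cut_out(f,"work_plate")
for x in c[:1]:
  P=pts(f,x["mask"]); P=P[(P[:,2]>.03)&(P[:,2]<.042)]; L=(P[:,:2]-E0)@np.array([D,[-D[1],D[0]]]).T*1000
  print("plate",x["p"],len(P),np.percentile(L,[1,5,95,99],axis=0).round(1),np.median(P[:,2]))
  for b in np.arange(-70,71,20):
    k=abs(L[:,1]-b)<5
    if k.sum()>5: print(b,L[k,0].min().round(1))
c=manip.cut_out(f,"wedge_grip")
for x in c[:1]:
  P=pts(f,x["mask"]); L=(P[:,:2]-E0)@np.array([D,[-D[1],D[0]]]).T*1000
  print("wedge",x["p"],np.percentile(L,[1,50,99],axis=0).round(1),np.percentile(P[:,2],[1,99]).round(3))
f=manip.grab_frame("top"); save(f,"t5")
a=cv2.imread("pics/w5.png");b=cv2.imread("pics/t5.png")[140:290,280:480]
cv2.imwrite("pics/w5t.png",np.hstack([cv2.resize(a,(400,300)),cv2.resize(b,(400,300))]))
E
```

```text
hit False
 t11.40 [0.491  0.1473 0.0191] F [ 0.1  0.6 -0.4] w0.0850
grip t11.95 [0.4907 0.1471 0.0185] F [0.2 0.4 3.3] w0.0293
lift t12.55 [0.4898 0.1469 0.0838] F [-0.3 -0.2 -2.1] w0.0292
over t13.84 [ 0.5056 -0.0802  0.0849] F [-0.1 -0.4 -1.3] w0.0289
plate 0.56 28 [[ -31.8 -193.7]
 [ -31.3 -192.6]
 [ -27.4 -185.8]
 [ -27.1 -184.5]] 0.034177331800175834
wedge 0.68 [[-145.   -17.4]
 [-132.9   -2.8]
 [ -85.8   11.2]] [0.071 0.113]
```

View pics/w5t.png

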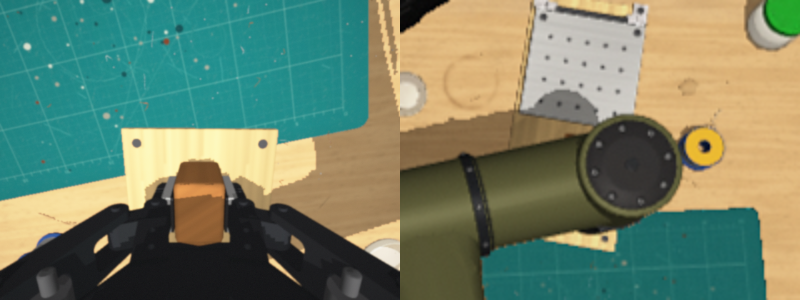

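The wedge is held square and pointing at the plate (left half); the right half shows the path to the plate edge is clear. I'll refine the edge location from the board's front edge, then lower.

```bash
python3 - <<'E'
from h import *
M=np.array([D,[-D[1],D[0]]]).T
f=manip.grab_frame("wrist"); A=pts(f,np.ones((420,560),bool))
L=(A[:,:2]-E0)@M*1000; k=(A[:,2]>.0068)&(A[:,2]<.014)&(L[:,0]<-125)&(L[:,0]>-190)&(abs(L[:,1])<95)
B=L[k]; print("board pts",len(B))
for b in np.arange(-75,76,15):
  m=abs(B[:,1]-b)<5
  if m.sum()>5: print(b,np.percentile(B[m,0],2).round(1),end=" | ")
print("y",np.percentile(B[:,1],[.5,99.5]))
f=np.load("top0.npy",allow_pickle=True).item(); A=pts(f,np.ones((420,560),bool)); L=(A[:,:2]-E0)@M*1000
k=(A[:,2]>.029)&(A[:,2]<.044)&(L[:,0]>-20)&(L[:,0]<140)&(abs(L[:,1])<85); B=L[k]
print("plate front (top)")
for b in np.arange(-70,71,20):
  m=abs(B[:,1]-b)<6
  if m.sum()>5: print(b,B[m,0].min().round(1),end=" | ")
g=E0+np.array([-.001,-.003])-D*.125
manip.line_to((*g,.036),vel=.1)
print("hit",manip.line_to((*g,.024),vel=.02,f_stop=3)); st("down")
E
```

```text
board pts 10029
-75 -160.4 | -60 -160.3 | -45 -160.3 | -30 -160.1 | -15 -160.3 | 0 -160.2 | 15 -159.9 | 30 -159.8 | 45 -159.7 | 60 -159.6 | 75 -159.3 | y [-81.21672003  76.09044256]
plate front (top)
-70 -0.4 | -50 -0.0 | -30 0.5 | -10 -0.3 | 10 -0.7 | 30 -0.1 | 50 1.0 | 70 0.8 | hit True
down t15.48 [ 0.5062 -0.0806  0.0284] F [ 1.3 -0.2  2.9] w0.0290
```

```bash
python3 - <<'E'
from h import *
b=E0+np.array([-.0004,-.0026])
def go(d,vel,fs=25):
  r=manip.line_to((*(b-D*d),.0283),vel=vel,f_stop=fs); s=st("d%.3f hit%s"%(d,r)); print("   local",((s["ee_pos"][:2]-b)@D).round(4))
go(.06,.08)
for d in(.055,.052,.049,.046,.043,.040,.038): go(d,.03)
manip.dwell(.3); st()
f=manip.grab_frame("scene"); save(f,"s6")
u,v=map(int,proj(f,(*E0,.03))); c=f["color"][v-60:v+60,u-80:u+80,::-1]
A=pts(f,np.ones((420,560),bool))
M=np.array([D,[-D[1],D[0]]]).T; L=(A[:,:2]-b)@M*1000
ft=manip.grab_frame("top"); At=pts(ft,np.ones((420,560),bool)); Lt=(At[:,:2]-b)@M*1000
f0=np.load("top0.npy",allow_pickle=True).item(); A0=pts(f0,np.ones((420,560),bool)); L0=(A0[:,:2]-b)@M*1000
for n,a,l in(("scene",A,L),("top",At,Lt),("top0",A0,L0)):
  k=(l[:,0]>3)&(l[:,0]<140)&(abs(l[:,1])<65)&(a[:,2]>.025)&(a[:,2]<.055)
  if k.sum()>50:
    p=np.polyfit(l[k,0],a[k,2]*1000,1); print(n,k.sum(),"z at edge %.2f slope %.4f"%(p[1],p[0]))
cv2.imwrite("pics/s6c.png",cv2.resize(c,None,fx=5,fy=5,interpolation=cv2.INTER_CUBIC))
E
```

```text
d0.060 hitFalse t16.46 [ 0.5709 -0.0898  0.0284] F [ 0.1 -1.9  1.5] w0.0293
   local -0.0597
d0.055 hitFalse t16.77 [ 0.5757 -0.0903  0.0285] F [-1.5  0.6  4. ] w0.0298
   local -0.0549
d0.052 hitFalse t17.02 [ 0.577  -0.0906  0.0285] F [-11.1   1.1  10. ] w0.0294
   local -0.0535
d0.049 hitFalse t17.27 [ 0.5792 -0.0911  0.0284] F [-14.7   3.1  13. ] w0.0294
   local -0.0513
d0.046 hitFalse t17.52 [ 0.582  -0.0916  0.0285] F [-15.4   1.7  13. ] w0.0292
   local -0.0484
d0.043 hitFalse t17.77 [ 0.585  -0.0921  0.0285] F [-15.9   2.1  13.2] w0.0293
   local -0.0454
d0.040 hitFalse t18.02 [ 0.5879 -0.0926  0.0285] F [-15.3   1.   12. ] w0.0296
   local -0.0424
d0.038 hitFalse t18.27 [ 0.5898 -0.0928  0.0285] F [-16.2   1.2  12.3] w0.0288
   local -0.0405
 t18.57 [ 0.5898 -0.0929  0.0284] F [-15.2   1.9  12.6] w0.0293
scene 518 z at edge 37.82 slope -0.0120
top 759 z at edge 39.74 slope -0.0297
top0 2403 z at edge 35.45 slope 0.0015
```

View pics/s6c.png

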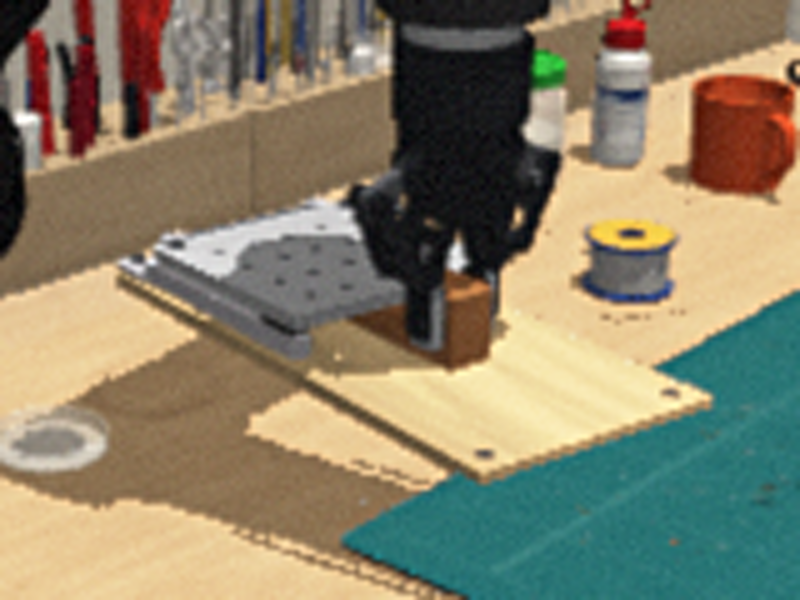

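The wedge is under the plate edge, lying on the board with the edge raised slightly; the reel stands to the right at (630,260). Depth gives a rough lift, so I'll refine it with a one-parameter hinge fit over the same pixels and check for grip slip.

```bash
python3 - <<'E'
from h import *
b=E0+np.array([-.0004,-.0026]); M=np.array([D,[-D[1],D[0]]]).T
f0=np.load("top0.npy",allow_pickle=True).item()
fs=[manip.grab_frame("top") for _ in range(5)]
z=np.median([f["range_z"] for f in fs],0); f1=dict(fs[0]); f1["range_z"]=z.astype(np.float32)
ok=(z>0)&(f0["range_z"]>0)
a0=pts(f0,ok); a1=pts(f1,ok); l=(a0[:,:2]-b)@M*1000
k=(l[:,0]>4)&(l[:,0]<135)&(abs(l[:,1])<68)&(a0[:,2]>.028)&(a0[:,2]<.043)&(a1[:,2]>.028)&(a1[:,2]<.046)
dz=(a1-a0)[k,2]*1000; x=150-l[k,0]
for lo in range(10,150,20):
  m=(x>lo)&(x<lo+20)
  if m.sum()>5: print(lo+10,m.sum(),np.median(dz[m]).round(2),(dz[m].std()/m.sum()**.5).round(2))
t=(dz*x).sum()/(x*x).sum(); print("lift at edge %.2f"%(t*150), "lin fit",np.polyfit(x,dz,1),np.polyval(np.polyfit(x,dz,1),150))
fr=[manip.grab_frame("scene") for _ in range(4)]; f=dict(fr[-1]); f["range_z"]=np.median([q["range_z"] for q in fr],0)
A=pts(f,np.ones((420,560),bool)); L=(A[:,:2]-b)@M*1000
k=(L[:,0]>5)&(L[:,0]<135)&(abs(L[:,1])<68)&(A[:,2]>.028)&(A[:,2]<.046)
for lo in range(5,135,20):
  m=k&(L[:,0]>lo)&(L[:,0]<lo+20)
  if m.sum()>5: print("scene",lo+10,m.sum(),np.median(A[m,2]).round(4))
c=manip.cut_out(fr[-1],"wedge_grip")
P=pts(f,c[0]["mask"]); l=(P[:,:2]-b)@M*1000; print(c[0]["p"],np.percentile(l,[1,3,97],axis=0).round(1),np.percentile(P[:,2],[1,50,97]).round(3))
m=(P[:,2]>.047); print("block top",m.sum(),np.median(P[m,2]) if m.any() else "",np.percentile(l[m,0],[2,98]) if m.any() else "")
c=f["color"]; u,v=map(int,proj(f,(*(E0),.026)))
cv2.imwrite("pics/s7.png",cv2.resize(c[v-25:v+30,u-45:u+35,::-1],None,fx=10,fy=10,interpolation=cv2.INTER_CUBIC))
st()
E
```

```text
20 254 0.55 0.18
40 230 0.88 0.2
60 176 1.25 0.27
80 41 -0.09 0.57
lift at edge 2.64 lin fit [0.01059838 0.33507355] 1.9248304882687692
scene 15 72 0.0385
scene 35 62 0.0381
scene 55 68 0.0376
scene 75 76 0.0373
scene 95 80 0.0368
scene 115 84 0.0363
scene 135 50 0.036
0.56 [[-59.1 -10. ]
 [-58.7  -9.3]
 [ 11.4  17.4]] [0.012 0.03  0.055]
block top 50 0.05385461354742896 [-58.16606448 -33.26901527]
 t19.18 [ 0.5898 -0.0928  0.0285] F [-16.4   1.9  12.5] w0.0292
```

View pics/s7.png

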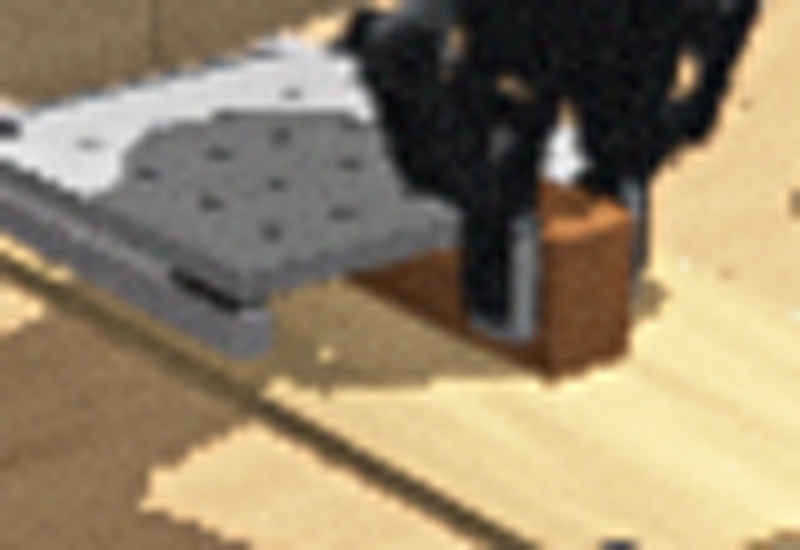

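A thin dark gap is visible under the plate at the rail (205,290), and the wedge lies flat. The lift estimates agree at about 2.6–3.4 mm. I'll push 1.5 mm further to centre it in the band, then hand in.

```bash
python3 - <<'E'
from h import *
b=E0+np.array([-.0004,-.0026]); M=np.array([D,[-D[1],D[0]]]).T
print(manip.line_to((*(b-D*.0365),.0283),vel=.02,f_stop=25)); manip.dwell(.5)
s=st(); print("local",((s["ee_pos"][:2]-b)@D).round(4))
fr=[manip.grab_frame("scene") for _ in range(4)]; f=dict(fr[-1]); f["range_z"]=np.median([q["range_z"] for q in fr],0)
A=pts(f,np.ones((420,560),bool)); L=(A[:,:2]-b)@M*1000
k=(L[:,0]>5)&(L[:,0]<135)&(abs(L[:,1])<68)&(A[:,2]>.028)&(A[:,2]<.046)
p=np.polyfit(L[k,0],A[k,2],1); print("tilt",-p[0]*1000,"lift mm",-p[0]*150*1000)
for n in("reel_mid","dish","pliers"):
  c=manip.cut_out(fr[-1],n)
  if c: print(n,c[0]["p"],np.median(pts(f,c[0]["mask"]),0).round(3))
manip.hand_in()
E
```

```text
False
 t19.93 [ 0.5912 -0.0931  0.0285] F [-16.5   2.9  12.8] w0.0294
local -0.0391
tilt 0.02327649681983158 lift mm 3.4914745229747366
reel_mid 0.75 [ 0.593 -0.254  0.023]
dish 0.6 [0.674 0.129 0.004]
pliers 0.52 [0.448 0.391 0.008]
the job is handed in; nothing more can be done
```

The job is handed in at about 20 s of the 51 s allowed, with the plate's front edge lifted about 3.3 mm, inside the 2–5 mm band.

- **Reel:** I moved it off the board first and stood it on bare desk at about (0.60, -0.27). The wrist camera showed it upright there, with its top at 35 mm.
- **Wedge:** I gripped it by its block, laid it on the board and pushed its thin end under the plate edge between the rails. The gripper still holds it there with the plate resting on it.

Estimates of the final lift:

| Source | Lift (mm) |
|---|---|
| Scene camera, fitted plate tilt (0.023 rad) | 3.5 |
| Wedge position past the nominal contact point | 3.2 |
| Top camera, before the final 1.5 mm push | 2.6, noisy |

- **Top camera:** it disagrees somewhat with the others because the arm partly hid the plate. The last push should add about 0.35 mm to its reading.
- **Forces:** the arm is pressing the wedge down on the board with about 12 N and forward with about 16 N.
- **Other things:** the dish and pliers stayed within a few millimetres of where they were first seen.

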